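# Shut the wide intake of the grinding-dust suction box

## Task

The suction box on the bench has two sliding shutters side by side on its top. Shut the wide one, the one with the straight bar grip, by sliding its grip all the way over the opening to the end stop, and let go; leave the small shutter with the round knob where it is.

Things in the scene. Friction and masses are not known exactly. Their poses are not given: they have to be found in the camera images.
- wide_shutter (a joint): travel of the wide shutter in m: 0 = fully open, 0.090 = fully shut against its end stop. It starts 55 to 90 mm short of the stop, slides with about 2.5 N of friction (more when fast) and stays where it is left.
- wide_shutter_grip (a point): centre of the top face of the wide shutter's bar grip: black upright bar 16 mm thick along the slide, 46 mm across it, 43 mm above the blade (lowest 4 mm: a foot 30 x 60 mm), top 130 mm above the bench. x: level sliding direction towards shut; y across; z up. The steel blade (90 x 92 mm) slides over a dark round opening 68 mm across. Nothing within 50 mm rises above the grip's foot by over 10 mm.
- suction_box: grey sheet-steel box fixed to the bench, 260 mm along x, 360 mm along y, 80 mm high; origin at the centre of its underside. Both shutters lie on its top and slide towards its +x to shut, 170 mm apart, centred 85 mm either side of its middle; which is on which side varies. A pipe bend leaves its +x side and goes down into the bench.
- small_shutter_grip (a point): centre of the top face of the small shutter's round black knob, 26 mm across, top 130 mm above the bench; the blade under it is 65 x 56 mm, its opening 42 mm across. Axes as for the wide one. Not to be moved.

How it is judged:
By the outcome, as a careful person would: the job done as asked, in the order asked, and still so for the second after the job is handed in, with the robot touching nothing.
It also fails if it takes over 24 s, if anything falls off the work surface, if the arm or the gripper's body presses on something with over 40 N, if the wrist force passes 120 N, or if a joint passes its speed limit or range.

## Robot

A 7-joint arm with a two-finger parallel gripper is mounted at the origin on the work surface. World frame = base frame: x ahead of the robot, y to its left, z up, the work surface at z = 0. Lengths are in m, angles in rad, forces in N, time in s.
With the tool pointing down it reaches from about 0.4 to 0.85 m from the base axis. Payload 10.4 kg.
Tool frame: the origin (TCP) lies at the very end of the fingers, on their centre line; the grasp point (between the pads) lies 19 mm behind it; z points along the fingers, y is the line along which they close (so a half turn about z gives the same grasp; the last joint's range is limited). The gripper opens to 87 mm and grips with 3 to 60 N. Pads are 19 mm wide; open, the fingers measure 117 mm over their backs; the gripper's body (75 mm by 190 mm) begins 51 mm behind the grasp point.
Start: joints at [1.116, 0.332, -0.065, 1.46, 0.022, 1.35, -0.088], TCP at [0.262, -0.568, 0.223] pointing down, gripper open.
Joint ranges: [-2.6, 2.6], [-0.5, 2.12], [-1.47, 1.34], [0.16, 2.42], [-1.27, 4.41], [0.06, 2.06], [-2.6, 2.6]. Speed limits (rad/s): [2.22, 2.22, 2.79, 2.79, 3.14, 3.14, 3.14].

## Interface

Orientations are given as a unit quaternion [x, y, z, w].
In Python, from bench import * gives the robot as it stands.
- The arm moves only by the tool step_arm, never from a script. Its arguments are lists of equal length, an entry for each row: "delta_pos": the shift along the world's x, y, z in units of 25 mm (1.0 is 25 mm), a list of three; "turn": the turn about the world's z in units of 0.12 rad (1.0 is 0.12 rad). In form: {"delta_pos": [[tx, ty, tz], ...], "turn": [turn, ...]}. A call has 1 to 12 rows; each row shifts and turns the commanded pose from where the row before left it; what a row does not reach is not made up. A row lasts 1/10 s, in which the tool goes at most 50 mm and 8.59 degrees, less where a joint would pass 70% of its speed; a pose out of reach is approached as far as the arm can. A call with a number of a shift or a turn outside -1 to 1 is refused whole. A call with a gripper value outside its range is refused whole. "grip" is the closure, from 0 (fully open) to 1 (shut), set as the call begins (left out, the last holds). The fingers move at their own pace and stop on an object; "newtons" is the grip in N (left out, the last holds). Time passes only in rows, so rows that do not move let the fingers close. It gives the time, the measured TCP pose, the force, the opening and the grip force at its end, in the units of the state.
- read_state(): the state, without advancing time (a new reading comes with each control period).
- camera(name): name is "scene" or "top" or "wrist"; returns a dict with "image" (400x640x3 uint8, red, green, blue), "z_map" (400x640 float32, m along the optical axis (not along the pixel's ray), 0 where there is no reading), "mtx" (3x3 intrinsics, pixels), "view" (4x4, takes a point from world to camera coordinates). Camera axes: x right, y up, looking along -z (the intrinsics and any distortion apply to the point x, -y, -z); pixel columns grow to the right and rows downward; lengths in m; the calibration is good to about 2 mm. A picture is of the moment at which its call begins.
- close_job(): hands the job in; it is judged then, once.
The state is a dict: "time": time; "joint_positions": joint angles; "joint_vel": joint speeds; "joint_torque": joint torques, N m; "ee_pos": TCP position; "eef_rot": TCP orientation; "ft_force": force on the tool from outside, world axes, zero at the start; "torque": the same for the moment, N m; "width": finger opening in m; "grip_force": force on a finger pad.
Only numpy, scipy, OpenCV 4.12 (cv2) and the standard library are available. Lean on these libraries where they do the work, as an engineer would, in place of code of your own. Each camera call takes 0.05 s, during which the arm holds its last target. There are 200 camera calls.

## Working session

There is one attempt and no reset: what is moved stays moved. The work goes in short steps, Python scripts to look and compute and a tool call to move; the robot and the scene stay as the last step left them, time stands still between calls to the robot, and variables do not carry over. Pictures are saved under pics/ and viewed, at most 10 in all, crops included, and the job is handed in when it is done.

Besides the shell and the picture viewer there is one more tool, called after "Request:" in YAML: its name, and indented under it one key for each argument. step_arm: Moves the arm, as the interface text tells. Shifts and turns lie within -1 to 1; 1 stands for 25 mm of shift or 0.12 rad of turn. Its arguments: {"type":"object","properties":{"delta_pos":{"type":"array"},"turn":{"type":"array"},"grip":{"type":"number"},"newtons":{"type":"number"}},"required":["delta_pos","turn"]}

```bash
mkdir -p pics; cat > h.py <<'E'
from bench import *
import numpy as np, cv2
def snap(n,f):
    c=camera(n); cv2.imwrite(f'pics/{f}.png',c['image'][:,:,::-1]); np.savez(f'pics/{f}.npz',**c); return c
def world(c,u,v,z=None):
    K=c['mtx'];V=np.array(c['view']);R=V[:3,:3];o=-R.T@V[:3,3]
    d=R.T@np.array([(u-K[0,2])/K[0,0],-(v-K[1,2])/K[1,1],-1.])
    return o+d*(c['z_map'][int(v),int(u)] if z is None else (z-o[2])/d[2])
E
python3 - <<'E'
from h import *
snap('top','top1')
s=read_state();print(s['time'],s['ee_pos'],s['eef_rot'],s['width'])
E
```

```text
0.05 [ 0.26137852 -0.56729969  0.22175412] [ 9.76782682e-01  2.14231343e-01 -2.01938266e-04 -6.94643607e-04] 0.08700764363566511
```

View pics/top1.png

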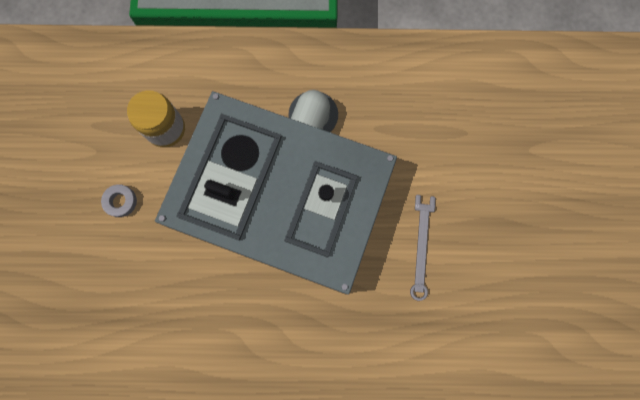

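The top view shows the box, turned. The wide shutter is on the left with its bar at about (222,192) and its opening at (240,153). The knob is at (326,192) and the pipe at (312,110).

```bash
python3 - <<'E'
from h import *
c=np.load('pics/top1.npz')
for p in [(214,96),(391,157),(346,289),(161,218)]: print(p,world(c,*p,.08).round(4), world(c,*p).round(4))
print('hole',world(c,240,153,.08).round(4))
cv2.imwrite('pics/crop1.png',cv2.resize(c['image'][90:250,150:350,::-1],None,fx=4,fy=4,interpolation=cv2.INTER_CUBIC)[:600])
# top-of-bar points by height
P=np.array([world(c,u,v) for v in range(110,250) for u in range(170,290)])
t=P[(P[:,2]>.12)&(P[:,2]<.14)]
r=cv2.minAreaRect(t[:,:2].astype(np.float32)*1000);print(len(t),t.mean(0),r)
P=np.array([world(c,u,v) for v in range(170,210) for u in range(305,345)])
print('knob',P[P[:,2]>.12].mean(0))
E
```

```text
(214, 96) [0.7587 0.2523 0.08  ] [0.7563 0.251  0.0853]
(391, 157) [ 0.6465 -0.0696  0.08  ] [ 0.6453 -0.0689  0.084 ]
(346, 289) [0.414  0.0112 0.08  ] [0.414  0.0115 0.0836]
(161, 218) [0.5317 0.3322 0.08  ] [0.531  0.3305 0.0849]
hole [0.6507 0.2002 0.08  ]
279 [0.57440049 0.22537194 0.12925191] ((575.4376220703125, 226.18467712402344), (45.74386215209961, 16.501251220703125), 70.00296020507812)
knob [0.56529351 0.04822045 0.15061109]
```

View pics/crop1.png

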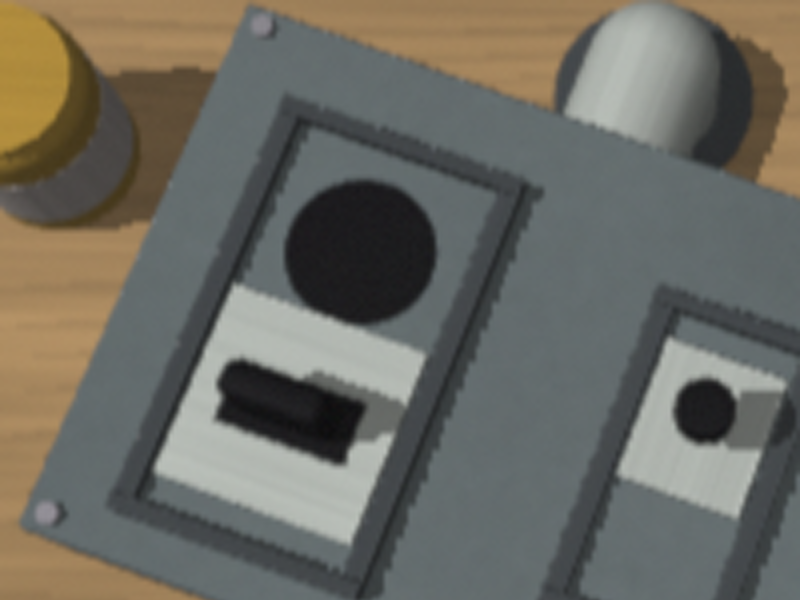

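Request:
step_arm:
  delta_pos:
    - [0.5, 0.9, 0]
    - [0.5, 0.9, 0]
    - [0.5, 0.9, 0]
    - [0.5, 0.9, 0]
    - [0.5, 0.9, 0]
    - [0.5, 0.9, 0]
    - [0.5, 0.9, 0]
    - [0.5, 0.9, 0]
    - [0.5, 0.9, 0]
    - [0.5, 0.9, 0]
    - [0.5, 0.9, 0]
    - [0.5, 0.9, 0]
  turn: [0.2, 0.2, 0.2, 0.2, 0.2, 0.2, 0.2, 0.2, 0.2, 0.2, 0.2, 0.2]
  grip: 0

```text
time: 1.25
ee_pos: [0.4126, -0.2957, 0.2226]
eef_rot: [0.936, 0.353, 0.0, 0.0]
ft_force: [0.8, 0.4, -0.5]
width: 0.0868
grip_force: 0.0
```

Request:
step_arm:
  delta_pos:
    - [0.4, 1, 0]
    - [0.4, 1, 0]
    - [0.4, 1, 0]
    - [0.4, 1, 0]
    - [0.4, 1, 0]
    - [0.4, 1, 0]
    - [0.4, 1, 0]
    - [0.4, 1, 0]
    - [0.4, 1, 0]
    - [0.4, 1, 0]
    - [0.4, 1, 0]
    - [0.4, 1, 0]
  turn: [0.2, 0.2, 0.2, 0.2, 0.2, 0.2, 0.2, 0.2, 0.2, 0.2, 0.2, 0.2]

```text
time: 2.45
ee_pos: [0.5318, 0.0046, 0.2227]
eef_rot: [0.875, 0.484, 0.0, 0.0]
ft_force: [0.6, -0.3, 0.3]
width: 0.0872
grip_force: 0.0
```

Request:
step_arm:
  delta_pos:
    - [0.2, 0.9, 0]
    - [0.2, 0.9, 0]
    - [0.2, 0.9, 0]
    - [0.2, 0.9, 0]
    - [0.2, 0.9, 0]
    - [0.2, 0.9, 0]
    - [0.2, 0.9, 0]
    - [0.2, 0.9, 0]
    - [0.15, 0.94, 0]
    - [0, 0.6, 0]
    - [0, 0, 0]
  turn: [0.2, 0.2, 0.2, 0.2, 0.2, 0.2, 0.2, 0.2, 0.2, 0.06, 0]

```text
time: 3.55
ee_pos: [0.5741, 0.2241, 0.2225]
eef_rot: [0.815, 0.579, 0.0, -0.001]
ft_force: [-0.4, 0.1, -0.3]
width: 0.0872
grip_force: 0.0
```

```bash
python3 - <<'E'
from h import *
c=snap('wrist','w1')
s=read_state();q=s['eef_rot'];print(s['time'],s['ee_pos'],np.degrees(2*np.arctan2(q[1],q[0]))-90,s['width'],s['joint_positions'])
P=np.array([world(c,u,v) for v in range(0,400,2) for u in range(0,640,2)])
t=P[(P[:,2]>.12)&(P[:,2]<.14)&(np.hypot(P[:,0]-.575,P[:,1]-.226)<.05)]
if len(t): print(len(t),t.mean(0),cv2.minAreaRect(t[:,:2].astype(np.float32)*1000))
E
```

```text
3.6 [0.57466886 0.22202181 0.22246543] -19.36916950856032 0.08677664892207362 [ 0.10281985  0.39937269 -0.71609273  1.45615999  0.26237355  1.38387794
 -0.9609358 ]
242 [0.57508262 0.22869648 0.12939389] ((575.2886352539062, 227.4470672607422), (44.64018249511719, 14.788065910339355), 70.32388305664062)
```

View pics/w1.png

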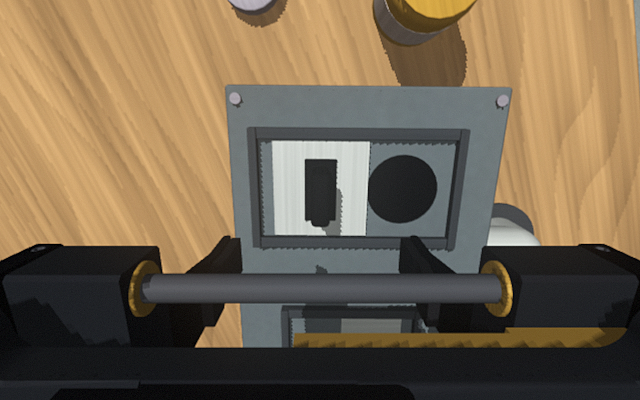

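The wrist view shows the fingers aligned with the slide. The bar is at about (320,192), with its opening to the right at (402,188). I'll descend and grip.

Request:
step_arm:
  delta_pos:
    - [0.03, 0.15, -0.7]
    - [0, 0, -0.7]
    - [0, 0, -0.7]
    - [0, 0, -0.7]
    - [0, 0, -0.7]
    - [0, 0, -0.6]
    - [0, 0, -0.5]
    - [0, 0, 0]
    - [0, 0, 0]
  turn: [0, 0, 0, 0, 0, 0, 0, 0, 0]

```text
time: 4.5
ee_pos: [0.5763, 0.2245, 0.1079]
eef_rot: [0.817, 0.577, 0.0, 0.0]
ft_force: [0.4, -0.0, 0.4]
width: 0.087
grip_force: 0.0
```

Request:
step_arm:
  delta_pos:
    - [0, 0, 0]
    - [0, 0, 0]
    - [0, 0, 0]
    - [0, 0, 0]
    - [0, 0, 0]
    - [0, 0, 0]
    - [0, 0, 0]
    - [0, 0, 0]
  turn: [0, 0, 0, 0, 0, 0, 0, 0]
  grip: 1
  newtons: 25

```text
time: 5.3
ee_pos: [0.5761, 0.2246, 0.1076]
eef_rot: [0.816, 0.577, 0.0, 0.0]
ft_force: [-0.1, 0.4, 0.4]
width: 0.0309
grip_force: 0.0
```

Request:
step_arm:
  delta_pos:
    - [0, 0, 0]
    - [0, 0, 0]
    - [0, 0, 0]
    - [0, 0, 0]
  turn: [0, 0, 0, 0]

```text
time: 5.7
ee_pos: [0.5758, 0.2247, 0.1076]
eef_rot: [0.816, 0.577, -0.0, -0.0]
ft_force: [-3.1, 0.3, 2.0]
width: 0.0159
grip_force: 25.0
```

Request:
step_arm:
  delta_pos:
    - [0.14, -0.05, 0]
    - [0.28, -0.1, 0]
    - [0.28, -0.1, 0]
    - [0.28, -0.1, 0]
    - [0.28, -0.1, 0]
    - [0.28, -0.1, 0]
    - [0.28, -0.1, 0]
    - [0.28, -0.1, 0]
    - [0.28, -0.1, 0]
    - [0.28, -0.1, 0]
    - [0, 0, 0]
  turn: [0, 0, 0, 0, 0, 0, 0, 0, 0, 0, 0]

```text
time: 6.8
ee_pos: [0.6442, 0.2002, 0.1076]
eef_rot: [0.817, 0.577, 0.001, 0.0]
ft_force: [2.7, 0.5, 0.1]
width: 0.0158
grip_force: 25.0
```

Request:
step_arm:
  delta_pos:
    - [0.095, -0.033, 0]
    - [0.095, -0.033, 0]
    - [0.095, -0.033, 0]
    - [0, 0, 0]
  turn: [0, 0, 0, 0]

```text
time: 7.2
ee_pos: [0.6481, 0.1988, 0.1076]
eef_rot: [0.816, 0.578, -0.001, -0.001]
ft_force: [-10.6, -1.8, 7.6]
width: 0.0158
grip_force: 25.0
```

Request:
step_arm:
  delta_pos:
    - [0.095, -0.033, 0]
    - [0.095, -0.033, 0]
    - [0, 0, 0]
    - [0, 0, 0]
  turn: [0, 0, 0, 0]

```text
time: 7.6
ee_pos: [0.6483, 0.1989, 0.1074]
eef_rot: [0.815, 0.579, -0.005, -0.003]
ft_force: [-31.6, -3.8, 18.6]
width: 0.0159
grip_force: 24.9
```

```bash
python3 - <<'E'
from h import *
s=read_state();print(s['time'],s['ee_pos'],s['ft_force'],s['torque'])
E
```

```text
7.6 [0.64825078 0.1988501  0.10738751] [-31.55930776  -3.75298227  18.61319222] [-0.58889507  6.80480202 -0.04294269]
```

Request:
step_arm:
  delta_pos:
    - [-0.12, 0.04, 0]
    - [0, 0, 0]
  turn: [0, 0]

```text
time: 7.8
ee_pos: [0.6482, 0.1989, 0.1075]
eef_rot: [0.816, 0.578, -0.003, -0.001]
ft_force: [-17.7, -1.2, 10.0]
width: 0.0157
grip_force: 24.9
```

Request:
step_arm:
  delta_pos:
    - [0, 0, 0]
    - [0, 0, 0]
    - [0, 0, 0]
    - [0, 0, 0]
    - [0, 0, 0]
    - [0, 0, 0]
  turn: [0, 0, 0, 0, 0, 0]
  grip: 0

```text
time: 8.4
ee_pos: [0.6516, 0.1977, 0.1076]
eef_rot: [0.817, 0.577, 0.0, 0.0]
ft_force: [0.6, -0.9, -0.3]
width: 0.0559
grip_force: 0.0
```

Released cleanly. I'll lift straight up and back away so the top camera can see the box.

Request:
step_arm:
  delta_pos:
    - [0, 0, 0.4]
    - [0, 0, 0.8]
    - [0, 0, 0.8]
    - [0, 0, 0.8]
    - [0, 0, 0.8]
    - [0, 0, 0.8]
    - [-0.4, -1, 0]
    - [-0.4, -1, 0]
    - [-0.4, -1, 0]
    - [-0.4, -1, 0]
    - [-0.4, -1, 0]
    - [-0.4, -1, 0]
  turn: [0, 0, 0, 0, 0, 0, 0, 0, 0, 0, 0, 0]

```text
time: 9.6
ee_pos: [0.5911, 0.0469, 0.2185]
eef_rot: [0.816, 0.577, 0.0, 0.0]
ft_force: [0.4, -0.1, 0.4]
width: 0.0869
grip_force: 0.0
```

Request:
step_arm:
  delta_pos:
    - [-0.4, -1, 0]
    - [-0.4, -1, 0]
    - [-0.4, -1, 0]
    - [-0.4, -1, 0]
    - [-0.4, -1, 0]
    - [-0.4, -1, 0]
    - [-0.4, -1, 0]
    - [-0.4, -1, 0]
    - [-0.4, -1, 0]
    - [-0.4, -1, 0]
    - [0, 0, 0]
    - [0, 0, 0]
  turn: [0, 0, 0, 0, 0, 0, 0, 0, 0, 0, 0, 0]

```text
time: 10.8
ee_pos: [0.4916, -0.2024, 0.2183]
eef_rot: [0.817, 0.577, 0.0, 0.0]
ft_force: [0.9, 0.8, -0.2]
width: 0.0869
grip_force: 0.0
```

```bash
python3 - <<'E'
from h import *
c=snap('top','top2')
P=np.array([world(c,u,v) for v in range(90,250) for u in range(170,290)])
t=P[(P[:,2]>.12)&(P[:,2]<.14)&(np.hypot(P[:,0]-.65,P[:,1]-.2)<.05)]
print(len(t),t.mean(0),cv2.minAreaRect(t[:,:2].astype(np.float32)*1000)) if len(t) else 0
cv2.imwrite('pics/crop2.png',cv2.resize(c['image'][90:240,150:350,::-1],None,fx=4,fy=4))
print(read_state()['time'])
E
```

```text
276 [0.64748238 0.19903894 0.1292202 ] ((649.025634765625, 199.84396362304688), (45.88058853149414, 16.34842300415039), 70.95948791503906)
10.85
```

View pics/crop2.png

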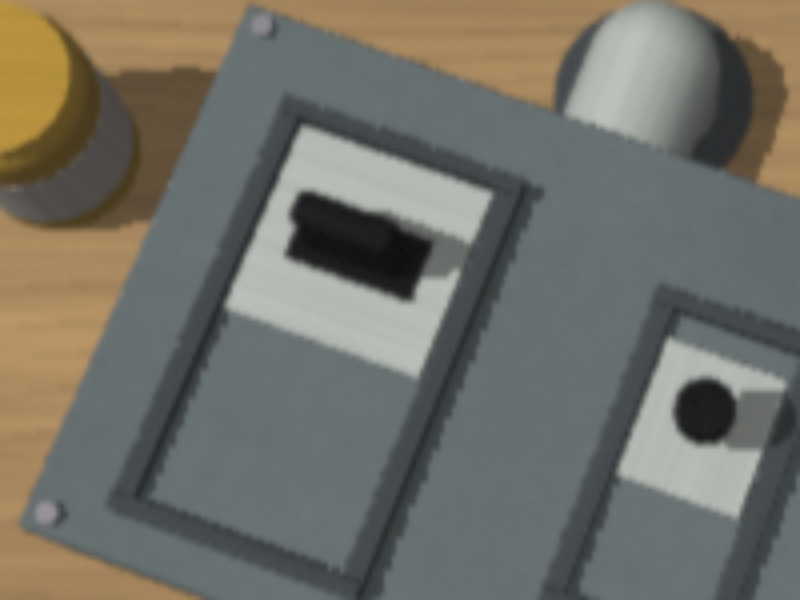

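The blade now lies against the end frame, from about (300,125) to (490,190), and covers the opening. The knob is unmoved at (706,410).

```bash
python3 -c "
from bench import *
print(close_job())"
```

```text
the job is handed in; nothing more can be done
None
```

The wide shutter is shut against its end stop and released, the small shutter was left where it was, and the job was handed in at about 10.9 s; no verdict was returned.

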